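# Load a brass contact pad under the sprung clip of the sensor carriage

## Task

Load the brass contact pad that lies in the channel of the sensor carriage: hold the clip's red thumb plate down with one fingertip so that its nose rises, and meanwhile push the pad with the other fingertip along the channel, under the nose, until it is fully home against the stop. Keep the clip down until the pad is home, then let the clip close on it and draw the hand clear. The pad is only pushed, never picked up, and everything else stays where it is.

Things in the scene. Friction and masses are not known exactly. Their poses are not given: they have to be found in the camera images.
- carriage: Grey and aluminium sensor carriage, locked on a steel dovetail slide. Origin: on the bed the pad slides on (72 mm above the counter), mid-width, at the foot of the stop. z up, +y along the slide to the open loading end, x across. Channel 55 mm wide between 5 mm high cheeks, y 0 to 46 mm; stop 4.5 mm high. Grey saddle: 86 mm wide, y -58 to 58, top 22 mm below the bed.
- notch (a point): Middle of the finger notch, at bed level, carriage y = 32 mm. From y = 18 to 46 the bed is only two side arms; between them this notch, 34 mm wide (x), is open upwards and at the loading end, and 22 mm deep, so that a fingertip can go down below bed level behind the pad.
- pivot (a point): Middle of the clip's pivot (axis along x): carriage y = -14, 9 mm above the bed. A lug stands each side of it (x 16 to 21 mm out, y -20 to -5, to 15 mm above the bed). From here the clip's arm runs to +y over the stop to its nose, and down to -y to its thumb plate. A sensor barrel lies along the carriage's +x side, x 40 to 68 mm, no higher than 6 mm above the bed.
- pad: Brass contact pad to load: flat block 52 (x) by 26 (y) by 6 mm thick, 60 to 80 g, two countersunk holes. Origin: centre of its underside, axes about parallel to the carriage's. It lies loose on the bed in the channel, origin at carriage y = 26 to 33 mm, outside the clip. Home, its inner long edge rests on the stop: origin at carriage x = 0, y = 13, z = 0 mm (x within 1.5 mm).
- clip (a joint): Angle of the sprung rocker clip, rad. 0 = shut: its nose (24 mm wide, carriage y 5 to 10 mm, blunt front) stands 3 mm above the bed and blocks the 6 mm pad. Pressing the thumb plate raises the nose: at about 0.16 it would rest on a pad, above 0.22 a pad passes freely, 0.5 is the end stop. Spring: about 3 N at the plate's middle starts it, 6 N gives 0.35.
- thumb (a point): Top of the clip's red ribbed thumb plate, 26 mm from the pivot: carriage y = -40, z = +5.6 mm when shut. It sinks 7 mm for 0.3 rad, 12 mm at the end stop: a fingertip on it is then below bed level. Plate 30 mm wide (x), 39 mm long (y -23 to -62), free below to 22 mm under bed level. Two fingertips of one downward hand reach the plate and the pad's outer edge together.
- shoe: Sooty copper collector shoe, a channel 34 by 110 by 26 mm, lying on the counter beyond the slide. Origin under its middle. Leave alone.
- gauge_pin: Blue anodised gauge pin, 24 mm foot, 62 mm tall, standing on the counter on the robot's side of the slide. Origin under its foot. Leave alone.
- spare_pad: A second brass pad like the first, lying on the counter. Origin under its middle. Leave alone.
- tin: Round green tin, 60 mm wide, 45 mm tall, on the counter. Origin under its middle. Leave alone.
- brush: Hand brush about 160 mm long on the counter. Leave alone.
- spanner: Steel spanner about 160 mm long, lying on the counter to the right. Leave alone.
There are look-alikes about, which are no part of the job. What is shaped like the pad but purple is not meant.

How it is judged:
By the outcome, as a careful person would: the job done as asked, in the order asked, and still so for the second after the job is handed in, with the robot touching nothing.
It also fails if it takes over 45 s, if anything falls off the work surface, if the arm or the gripper's body presses on something with over 40 N, if the wrist force passes 120 N, or if a joint passes its speed limit or range.

## Robot

A 6-joint arm with a two-finger parallel gripper is mounted at the origin on the work surface. World frame = base frame: x ahead of the robot, y to its left, z up, the work surface at z = 0. Lengths are in mm, angles in rad, forces in N, time in s.
With the tool pointing down it reaches from about 300 to 875 mm from the base axis. Payload 6.4 kg.
Tool frame: the origin (TCP) lies midway between the tips of the shut fingers; the grasp point (between the pads) lies 19 mm behind it (ctrl.grasp_offset is the distance from the TCP to the grasp point, in mm); z points along the fingers, y is the direction in which the jaws open and shut (so a half turn about z gives the same grasp; the last joint's range is limited). The gripper opens to 88 mm and grips with 3 to 60 N. Pads are 18 mm wide; open, the fingers measure 123 mm over their backs; the gripper's body (75 mm by 187 mm) begins 45 mm behind the grasp point.
Start: joints at [0.992, 0.181, 1.607, -0, 1.354, -0.206], TCP at [209.419, 535.523, 238.714] pointing down, gripper open.
Joint ranges: [-2.99, 2.99], [-0.89, 2.07], [0.3, 2.58], [-1.14, 4.28], [0, 2.63], [-3.12, 3.12]. Speed limits (rad/s): [2.57, 2.57, 3.01, 3.14, 3.14, 3.14].

## Interface

Orientations are given as a rotation vector (axis times angle).
In Python, from station import ctrl, optics, order gives the robot as it stands. The module is installed in compiled form; this text tells all that it offers.
- The arm moves only by the tool servo_tool, never from a script. Its argument "motion" is a list of rows, each an object with "xyz": the shift along the tool's x, y, z in m, a list of three; "delta_rot": the turn, a rotation vector about the tool's x, y, z in rad, a list of three. A call has 1 to 10 rows; each row shifts and turns the commanded pose from where the row before left it, along the tool's axes as they then stand; what a row does not reach is not made up. A row lasts 1/12 s, in which the tool goes at most 41.7 mm and 7.16 degrees, less where a joint would pass 70% of its speed; a pose out of reach is approached as far as the arm can. A call is refused whole if a number of a shift passes 0.0417 or a number of a turn 0.125, either way. A call with a gripper value outside its range is refused whole. "grip" is the opening, from -1 (shut) to 1 (fully open), so that 0 is half open, set as the call begins (left out, the last holds). The fingers move at their own pace and stop on an object; "newtons" is the grip in N (left out, the last holds). Time passes only in rows, so rows that do not move let the fingers close. It gives the time, the measured TCP pose, the force and the opening at its end, in the units of the state.
- ctrl.sense(): the state, without advancing time (a new reading comes with each control period).
- optics.get_image(name): name is "scene" or "top" or "wrist"; returns (picture, depth): 400x640x3 uint8, red, green, blue; 400x640 float32, mm along the optical axis (not along the pixel's ray), 0 where there is no reading.
- optics.camera_model(name): a dict with "intrinsics" (3x3 intrinsics, pixels), "dist_coeffs" ([k1, k2, p1, p2, k3] as OpenCV has them; the pictures are not rectified), "view" (4x4, takes a point from world to camera coordinates); the wrist camera has in their place "T_tool_cam" (4x4, takes a point from camera to tool coordinates, whose origin is the TCP and whose axes are the flange's). Camera axes: x right, y down, z forward; pixel columns grow to the right and rows downward; lengths in mm; the calibration is good to about 2 mm. A picture is of the moment at which its call begins: read the wrist's pose just before it. camera_model takes no time and is no camera call.
- order.finish_job(): hands the job in, once; it reports no verdict.
The state is a dict: "t": time; "qpos": joint angles; "qvel": joint speeds; "joint_efforts": joint torques, N m; "position": TCP position; "eef_rot": TCP orientation; "force": force on the tool from outside, world axes, zero at the start; "moment": the same for the moment, N m; "gripper_width": opening from 0.0 (shut) to 1.0 (fully open).
Only numpy, scipy, OpenCV 4.12 (cv2) and the standard library are available. Lean on these libraries where they do the work, as an engineer would, in place of code of your own. Each camera call takes 0.05 s, during which the arm holds its last target.

## Working session

There is one attempt and no reset: what is moved stays moved. The work goes in short steps, Python scripts to look and compute and a tool call to move; the robot and the scene stay as the last step left them, time stands still between calls to the robot, and variables do not carry over. Pictures are saved under pics/ and viewed, and the job is handed in when it is done.

Besides the shell and the picture viewer there is one more tool, called after "Call:" by a JSON object that holds its "api" and its "payload", one argument or row to a line. servo_tool: Moves the arm, as the interface text tells. Its arguments: {"type":"object","properties":{"motion":{"type":"array","items":{"type":"object","properties":{"xyz":{"type":"array","items":{"type":"number"}},"delta_rot":{"type":"array","items":{"type":"number"}}}}},"grip":{"type":"number"},"newtons":{"type":"number"}},"required":["motion"]}

```bash
mkdir -p pics; ls
cat > h.py <<'E'
import numpy as np, cv2
from scipy.spatial.transform import Rotation as R
from station import ctrl, optics, order
def cam(n, s=None):
    m=optics.camera_model(n)
    K=np.array(m["intrinsics"]);d=np.array(m["dist_coeffs"])
    if n=="wrist":
        T=np.eye(4);T[:3,:3]=R.from_rotvec(s["eef_rot"]).as_matrix();T[:3,3]=s["position"]
        C=T@np.array(m["T_tool_cam"])
    else: C=np.linalg.inv(np.array(m["view"]))
    return K,d,C
def grab(n):
    s=ctrl.sense(); im,dep=optics.get_image(n); c=cam(n,s)
    return im,dep,c
def save(im,name): cv2.imwrite("pics/"+name+".png",im[:,:,::-1])
def onplane(c,px,z):
    K,d,C=c; p=cv2.undistortPoints(np.array(px,float).reshape(-1,1,2),K,d).reshape(-1,2)
    r=np.c_[p,np.ones(len(p))]@C[:3,:3].T; o=C[:3,3]
    return o+r*((z-o[2])/r[:,2:3])
def proj(c,P):
    K,d,C=c; V=np.linalg.inv(C); P=np.array(P,float).reshape(-1,3)
    return cv2.projectPoints(P,cv2.Rodrigues(V[:3,:3])[0],V[:3,3],K,d)[0].reshape(-1,2)
def depthpts(c,dep,px):
    K,d,C=c; px=np.array(px,int).reshape(-1,2); p=cv2.undistortPoints(px.astype(float).reshape(-1,1,2),K,d).reshape(-1,2)
    z=dep[px[:,1],px[:,0]][:,None]
    return (np.c_[p,np.ones(len(p))]*z)@C[:3,:3].T+C[:3,3]
E
python3 - <<'E'
from h import *
print(ctrl.sense())
for n in ("scene","top","wrist"):
    im,dep,c=grab(n); save(im,n+"0"); np.savez("pics/%s0.npz"%n,im=im,dep=dep,K=c[0],d=c[1],C=c[2]); print(n,c[2].round(2).tolist(),c[0].tolist(),c[1],(dep>0).mean())
E
```

```text
pics
{'t': 0.0, 'qpos': array([ 9.91719335e-01,  1.81522762e-01,  1.60799467e+00, -2.89037161e-05,
        1.35381407e+00, -2.06297042e-01]), 'qvel': array([ 0.00040901,  0.00010389, -0.00096406,  0.00086368,  0.00090937,
        0.00137754]), 'joint_efforts': array([ 4.13421221e-04, -4.33878386e+01, -3.41837704e+01,  7.02329795e-02,
        3.85080418e-02, -1.47080600e-04]), 'position': array([209.10806965, 535.05183906, 237.8268719 ]), 'eef_rot': array([-5.82048433e-01, -3.08655162e+00,  2.53992138e-03]), 'force': array([-0.69629163,  0.50996848,  0.17493727]), 'moment': array([ 0.01574404, -0.02331647,  0.00952116]), 'gripper_width': 0.9981384586660002}
scene [[0.47, 0.64, -0.61, 1235.22], [0.88, -0.33, 0.34, -361.25], [0.02, -0.7, -0.72, 826.49], [0.0, 0.0, 0.0, 1.0]] [[396.62150835329396, 0.0, 314.8089411295466], [0.0, 396.62150835329396, 196.52665310006302], [0.0, 0.0, 1.0]] [-0.04517977  0.          0.          0.          0.        ] 0.9959375
top [[0.0, -1.0, 0.06, 509.24], [-1.0, -0.01, -0.02, 12.39], [0.02, -0.06, -1.0, 1536.13], [0.0, 0.0, 0.0, 1.0]] [[514.1169229942353, 0.0, 325.51570062755786], [0.0, 514.1169229942353, 196.58690576322746], [0.0, 0.0, 1.0]] [-0.16776961  0.          0.          0.          0.        ] 0.99612109375
wrist [[0.36, 0.89, 0.26, 140.92], [0.93, -0.35, -0.1, 561.41], [-0.0, 0.28, -0.96, 383.93], [0.0, 0.0, 0.0, 1.0]] [[298.2795852126414, 0.0, 319.87054066781263], [0.0, 298.2795852126414, 196.77782828739993], [0.0, 0.0, 1.0]] [-0.02208561  0.          0.          0.          0.        ] 0.996015625
```

View pics/scene0.png

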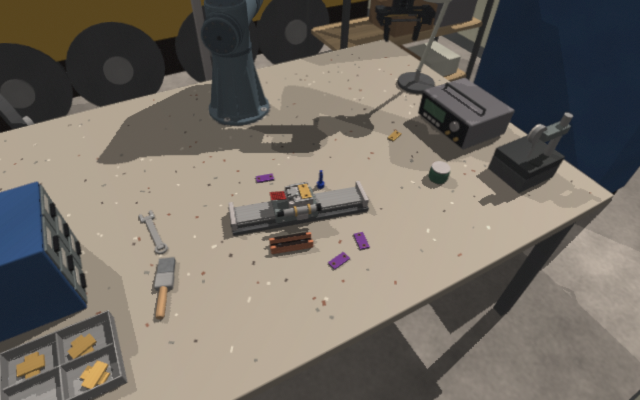

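View pics/top0.png

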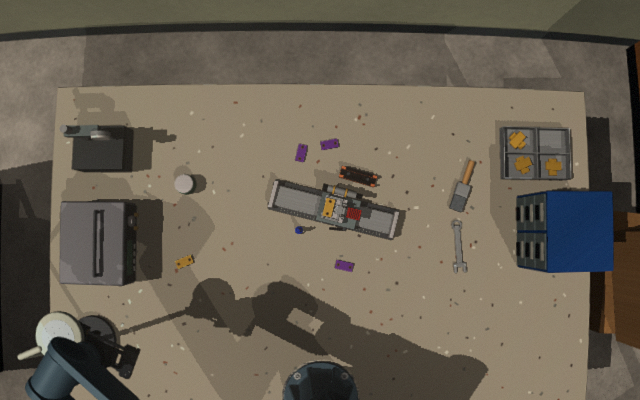

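View pics/wrist0.png

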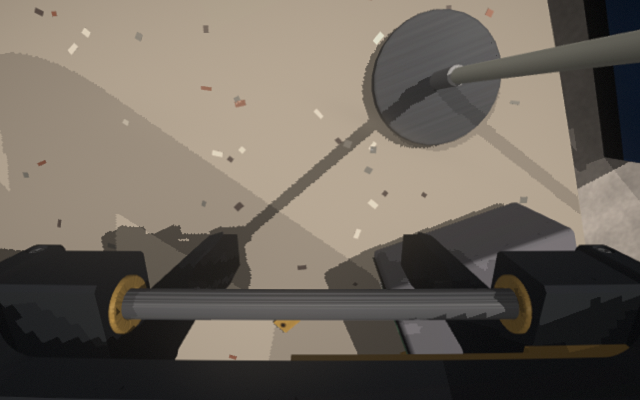

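The scene view shows the carriage at about (290,195), the pad to its right and the red thumb to its left. In the top view the carriage is at (340,208), with the pad on the left and the thumb at (353,214).

Run:
```python
import numpy as np,cv2
a=np.load("pics/top0.npz")["im"][165:250,260:415]; cv2.imwrite("pics/t0z.png",cv2.resize(a,None,fx=5,fy=5,interpolation=cv2.INTER_CUBIC)[:,:,::-1])
a=np.load("pics/scene0.npz")["im"][165:255,220:380]; cv2.imwrite("pics/s0z.png",cv2.resize(a,None,fx=5,fy=5,interpolation=cv2.INTER_CUBIC)[:,:,::-1])
```

```text
(no output)
```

View pics/t0z.png

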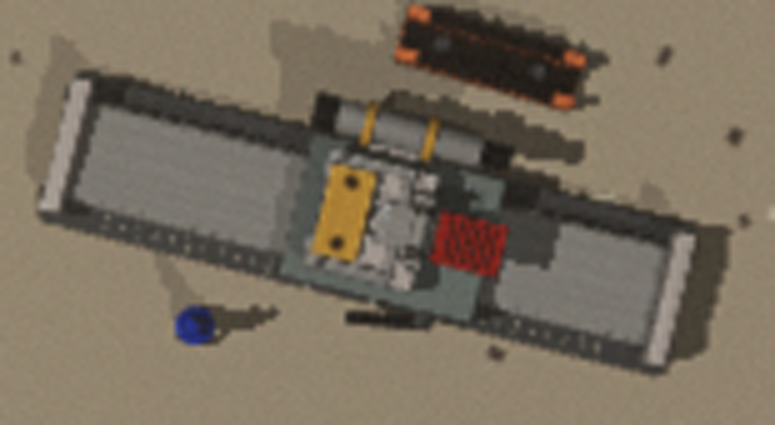

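View pics/s0z.png

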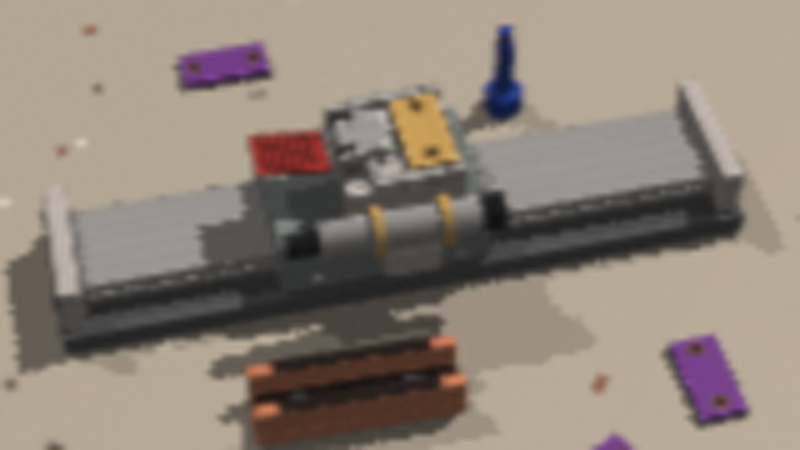

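Run:
```python
from h import *
s=ctrl.sense(); M=R.from_rotvec(s["eef_rot"]).as_matrix(); print("tool axes cols\n",M.round(3))
print("T_tool_cam",np.array(optics.camera_model("wrist")["T_tool_cam"]).round(3).tolist())
for n in("top","scene"):
    a=np.load(f"pics/{n}0.npz"); c=(a["K"],a["d"],a["C"]); im=a["im"]; hsv=cv2.cvtColor(im,cv2.COLOR_RGB2HSV)
    for nm,lo,hi,z in(("brass",(15,110,110),(30,255,255),78),("red",(0,150,80),(6,255,255),77.6)):
        m=cv2.inRange(hsv,lo,hi); k,l,st,ce=cv2.connectedComponentsWithStats(m)
        for i in range(1,k):
            if st[i,4]>40:
                ct=cv2.findContours((l==i).astype(np.uint8),0,2)[0][0]
                P=onplane(c,ct.reshape(-1,2),z)[:,:2].astype(np.float32)
                ys,xs=np.where(l==i); dp=depthpts(c,a["dep"],np.c_[xs,ys])
                print(n,nm,st[i],ce[i].round(1),"rect",cv2.minAreaRect(P),"depth med",np.median(dp,0).round(1))
```

```text
tool axes cols
 [[-0.931  0.364 -0.001]
 [ 0.364  0.931 -0.001]
 [ 0.    -0.001 -1.   ]]
T_tool_cam [[-0.0, -0.96, -0.281, 73.158], [1.0, -0.0, 0.0, -0.577], [-0.0, -0.281, 0.96, -145.994], [0.0, 0.0, 0.0, 1.0]]
top brass [509 131  17  18 204] [517.3 139.7] rect ((771.1892700195312, -580.2775268554688), (49.402809143066406, 49.15086364746094), 45.95682144165039) depth med [ 782.1 -604.6   14.9]
top brass [514 156  18  18 202] [522.4 163.8] rect ((698.26318359375, -594.1670532226562), (50.36902618408203, 50.55511474609375), 21.572587966918945) depth med [ 708.7 -618.9   15.8]
top brass [546 159  16  16 182] [552.8 166.3] rect ((693.045166015625, -691.378662109375), (45.07313919067383, 48.83844757080078), 0.7815962433815002) depth med [ 702.2 -718.4   16.2]
top brass [462 160  12  24 130] [467.6 171.6] rect ((674.1966552734375, -424.1790771484375), (15.957030296325684, 70.28376770019531), 70.20718383789062) depth med [ 681.5 -441.8   18.5]
top brass [322 198  13  19 155] [328.3 207. ] rect ((569.78955078125, -20.117778778076172), (25.49287223815918, 51.69614028930664), 76.2486724853515
[... 996 characters left out ...]
4 345.7] rect ((744.439697265625, -598.4917602539062), (42.37824630737305, 50.07783508300781), 0.5090810656547546) depth med [ 707.2 -618.5   16.4]
scene brass [ 17 352  28  26 452] [ 30.6 364.8] rect ((742.636474609375, -691.0178833007812), (47.88633728027344, 46.68233108520508), 88.38623046875) depth med [ 702.7 -718.7   16.4]
scene brass [ 80 361  30  28 506] [ 94.5 374.7] rect ((815.5569458007812, -583.6851196289062), (45.668548583984375, 48.58720016479492), 5.014880657196045) depth med [ 782.2 -601.7   16.3]
scene red [271 192  15   8  93] [277.6 195.4] rect ((549.707763671875, -88.90892028808594), (35.73957443237305, 25.416263580322266), 70.59690856933594) depth med [550.7 -89.9  79.1]
```

Call:
{"api": "servo_tool", "payload": {
  "motion": [
    {"xyz": [0, 0, 0], "delta_rot": [0, 0, -0.066]},
    {"xyz": [0, 0, 0], "delta_rot": [0, 0, -0.066]},
    {"xyz": [-0.015, -0.014, 0], "delta_rot": [0, 0, 0]},
    {"xyz": [-0.025, -0.0235, 0.002], "delta_rot": [0, 0, 0]},
    {"xyz": [-0.025, -0.0235, 0.003], "delta_rot": [0, 0, 0]},
    {"xyz": [-0.025, -0.0235, 0.003], "delta_rot": [0, 0, 0]},
    {"xyz": [-0.025, -0.0235, 0.003], "delta_rot": [0, 0, 0]},
    {"xyz": [-0.025, -0.0235, 0.003], "delta_rot": [0, 0, 0]},
    {"xyz": [-0.025, -0.0235, 0.003], "delta_rot": [0, 0, 0]},
    {"xyz": [-0.025, -0.0235, 0.003], "delta_rot": [0, 0, 0]}
  ],
  "grip": 1
}}

```text
t: 0.98
position: [351.8, 315.4, 218.5]
eef_rot: [-0.377, -3.119, 0.0]
force: [0.8, 0.5, -0.3]
gripper_width: 1.005
```

Call:
{"api": "servo_tool", "payload": {
  "motion": [
    {"xyz": [-0.025, -0.0235, 0.003], "delta_rot": [0, 0, 0]},
    {"xyz": [-0.025, -0.0235, 0.003], "delta_rot": [0, 0, 0]},
    {"xyz": [-0.025, -0.0235, 0.003], "delta_rot": [0, 0, 0]},
    {"xyz": [-0.025, -0.0235, 0.003], "delta_rot": [0, 0, 0]},
    {"xyz": [-0.025, -0.0235, 0.003], "delta_rot": [0, 0, 0]},
    {"xyz": [-0.025, -0.0235, 0.003], "delta_rot": [0, 0, 0]},
    {"xyz": [-0.025, -0.0235, 0.003], "delta_rot": [0, 0, 0]},
    {"xyz": [-0.025, -0.0235, 0.003], "delta_rot": [0, 0, 0]},
    {"xyz": [-0.025, -0.0235, 0.003], "delta_rot": [0, 0, 0]},
    {"xyz": [-0.025, -0.0235, 0.003], "delta_rot": [0, 0, 0]}
  ]
}}

```text
t: 1.82
position: [538.6, 27.4, 188.3]
eef_rot: [-0.378, -3.118, -0.0]
force: [0.6, 0.4, 0.1]
gripper_width: 1.007
```

Call:
{"api": "servo_tool", "payload": {
  "motion": [
    {"xyz": [-0.025, -0.0235, 0.003], "delta_rot": [0, 0, 0]},
    {"xyz": [-0.025, -0.0235, 0.003], "delta_rot": [0, 0, 0]},
    {"xyz": [-0.01, -0.009, 0.002], "delta_rot": [0, 0, 0]},
    {"xyz": [0, 0, 0], "delta_rot": [0, 0, 0]},
    {"xyz": [0, 0, 0], "delta_rot": [0, 0, 0]},
    {"xyz": [0, 0, 0], "delta_rot": [0, 0, 0]}
  ]
}}

```text
t: 2.32
position: [582.1, -38.3, 180.4]
eef_rot: [-0.376, -3.118, -0.001]
force: [-0.4, 0.0, -0.5]
gripper_width: 1.002
```

Run:
```python
from h import *
s=ctrl.sense(); print(s["t"],s["position"],R.from_rotvec(s["eef_rot"]).as_matrix().round(4).tolist(),s["force"],np.abs(s["qvel"]).max())
im,dep,c=grab("wrist"); save(im,"wrist1"); np.savez("pics/wrist1.npz",im=im,dep=dep,K=c[0],d=c[1],C=c[2])
```

```text
2.3167 [582.14598322 -38.33908426 180.40447083] [[-0.9713, 0.2378, -0.0012], [0.2378, 0.9713, 0.0008], [0.0014, 0.0005, -1.0]] [-0.37385523  0.03256776 -0.49216479] 0.013536809336222585
```

View pics/wrist1.png

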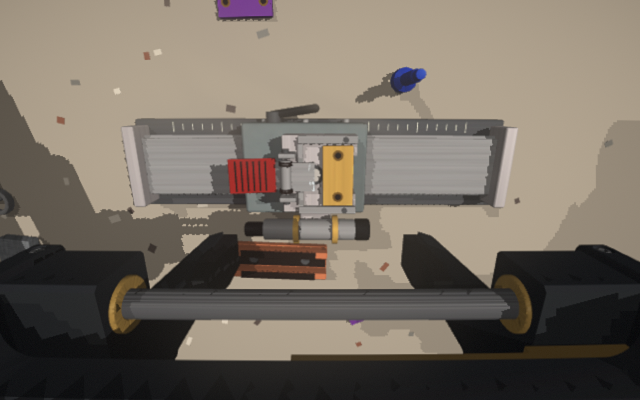

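The wrist view shows the red plate at (252,175), the clip arm and nose at about (300,176), the pad at (338,176) and the barrel at (308,229). The slide lies level in the picture, so the hand's yaw is right.

Run:
```python
from h import *
a=np.load("pics/wrist1.npz"); c=(a["K"],a["d"],a["C"]); im=a["im"]; hsv=cv2.cvtColor(im,cv2.COLOR_RGB2HSV)
M=c[2][:3,:3]
ty=np.array([.2378,.9713]); tx=np.array([-.9713,.2378]); tcp=np.array([582.15,-38.34])
for nm,lo,hi,z in(("brass",(15,110,110),(30,255,255),78),("red",(0,150,60),(6,255,255),77.6)):
    m=cv2.inRange(hsv,lo,hi); m[250:]=0; m=cv2.morphologyEx(m,cv2.MORPH_CLOSE,np.ones((5,5))); k,l,st,ce=cv2.connectedComponentsWithStats(m)
    for i in range(1,k):
        if st[i,4]>300:
            ct=cv2.findContours((l==i).astype(np.uint8),0,2)[0][0]
            P=onplane(c,ct.reshape(-1,2),z)[:,:2].astype(np.float32)
            ys,xs=np.where(l==i); dp=depthpts(c,a["dep"],np.c_[xs,ys])
            q=(P-tcp); print(nm,st[i],ce[i].round(1),"rect",cv2.minAreaRect(P),"depth med",np.median(dp,0).round(1), "tool y range",(q@ty).min(),(q@ty).max(),"tool x",(q@tx).min(),(q@tx).max())
b=im[100:245,220:380]; cv2.imwrite("pics/w1z.png",cv2.resize(b,None,fx=4,fy=4,interpolation=cv2.INTER_CUBIC)[:,:,::-1])
# heights along row 176
for x in range(225,375,4):
    p=depthpts(c,a["dep"],[[x,176]])[0]; print(x,((p[:2]-tcp)@ty).round(1),p[2].round(1),end=" | ")
```

```text
brass [ 322  145   32   61 1738] [337.5 175.1] rect ((566.9056396484375, -19.706663131713867), (26.00529670715332, 52.08427429199219), 76.32929992675781) depth med [566.2 -19.4  78. ] tool y range 1.462060171386728 27.501411548301707 tool x -6.785335798767112 45.289131844589214
red [ 228  158   48   36 1562] [251.6 175.4] rect ((549.5765991210938, -90.6047592163086), (40.32939910888672, 29.561317443847656), 78.13745880126953) depth med [549.1 -90.4  78.1] tool y range -78.32866211560058 -38.81150072720336 tool x 4.026335998413065 34.4570675062866
225 -96.5 30.8 | 229 -76.7 81.3 | 233 -73.4 81.3 | 237 -70.3 80.1 | 241 -66.7 80.9 | 245 -64.0 78.3 | 249 -60.6 78.2 | 253 -57.3 77.7 | 257 -54.0 77.4 | 261 -50.6 77.2 | 265 -47.3 76.3 | 269 -44.0 75.7 | 273 -40.6 75.3 | 277 -36.8 77.9 | 281 -32.7 83.2 | 285 -29.2 85.1 | 289 -26.1 82.5 | 293 -22.8 81.8 | 297 -19.6 80.7 | 301 -16.2 81.4 | 305 -12.8 81.4 | 309 -9.4 81.8 | 313 -6.1 81.5 | 317 -2.8 72.3 | 321 0.6 72.8 | 325 4.0 77.8 | 329 7.4 77.8 | 333 10.8 77.8 | 337 14.2 78.1 | 341 17.6 78.5 | 345 21.1 77.6 | 349 24.5 77.2 | 353 31.0 50.1 | 357 34.8 50.5 | 361 38.7 49.3 | 365 45.4 30.8 | 369 49.7 29.6 | 373 53.5 30.9 |
```

View pics/w1z.png

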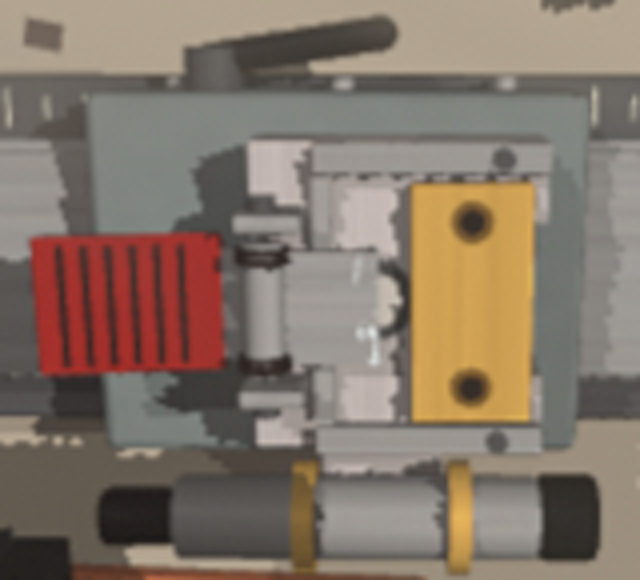

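Call:
{"api": "servo_tool", "payload": {
  "motion": [
    {"xyz": [0.01, -0.007, 0.004]},
    {"xyz": [0.009, -0.006, 0.01]},
    {"xyz": [0, 0, 0.018]},
    {"xyz": [0, 0, 0.018]},
    {"xyz": [0, 0, 0.018]},
    {"xyz": [0, 0, 0.012]},
    {"xyz": [0, 0, 0.006]},
    {"xyz": [0, 0, 0]},
    {"xyz": [0, 0, 0]},
    {"xyz": [0, 0, 0]}
  ]
}}

```text
schema error: expected keys xyz, delta_rot
```

Run:
```python
from h import *
s=ctrl.sense(); print(s["t"],s["position"],s["force"],s["eef_rot"])
im,dep,c=grab("wrist"); save(im,"wrist2"); np.savez("pics/wrist2.npz",im=im,dep=dep,K=c[0],d=c[1],C=c[2])
im,dep,c=grab("scene"); b=im[130:230,220:380]; cv2.imwrite("pics/s2z.png",cv2.resize(b,None,fx=5,fy=5,interpolation=cv2.INTER_CUBIC)[:,:,::-1])
```

```text
2.3667 [582.2353576  -38.11054503 180.68652685] [1.32557227 0.01766453 0.18708055] [-3.75045167e-01 -3.11840415e+00 -7.26323369e-04]
```

View pics/wrist2.png

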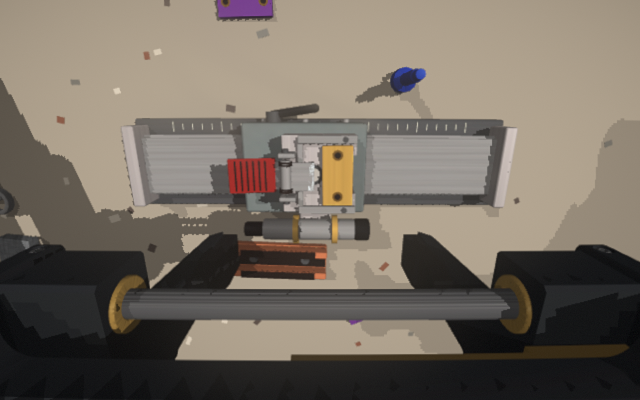

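View pics/s2z.png

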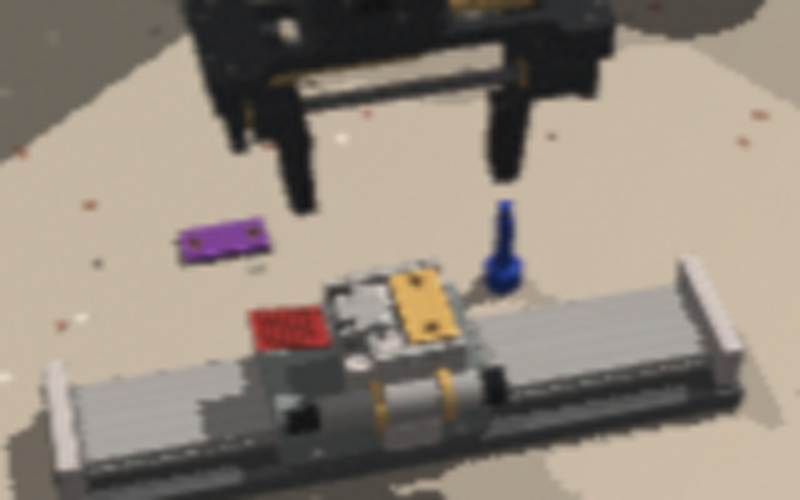

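The move was refused because the rows need `delta_rot`, so nothing moved and both pictures match the previous ones. I'll send it again in full.

Call:
{"api": "servo_tool", "payload": {
  "motion": [
    {"xyz": [0.01, -0.007, 0.004], "delta_rot": [0, 0, 0]},
    {"xyz": [0.009, -0.006, 0.01], "delta_rot": [0, 0, 0]},
    {"xyz": [0, 0, 0.018], "delta_rot": [0, 0, 0]},
    {"xyz": [0, 0, 0.018], "delta_rot": [0, 0, 0]},
    {"xyz": [0, 0, 0.018], "delta_rot": [0, 0, 0]},
    {"xyz": [0, 0, 0.012], "delta_rot": [0, 0, 0]},
    {"xyz": [0, 0, 0.006], "delta_rot": [0, 0, 0]},
    {"xyz": [0, 0, 0], "delta_rot": [0, 0, 0]},
    {"xyz": [0, 0, 0], "delta_rot": [0, 0, 0]},
    {"xyz": [0, 0, 0], "delta_rot": [0, 0, 0]}
  ]
}}

```text
t: 3.3
position: [562.3, -47.8, 95.8]
eef_rot: [0.377, 3.117, -0.0]
force: [-0.1, 0.4, -0.3]
gripper_width: 1.002
```

Run:
```python
from h import *
s=ctrl.sense(); print(s["t"],s["position"],s["force"],s["eef_rot"])
im,dep,c=grab("wrist"); save(im,"wrist3"); np.savez("pics/wrist3.npz",im=im,dep=dep,K=c[0],d=c[1],C=c[2])
im,dep,c=grab("scene"); b=im[150:230,230:370]; cv2.imwrite("pics/s3z.png",cv2.resize(b,None,fx=5.7,fy=5.7,interpolation=cv2.INTER_CUBIC)[:,:,::-1])
```

```text
3.3 [562.27174809 -47.79838185  95.83881261] [-0.14219716  0.42194192 -0.32997572] [ 3.76563788e-01  3.11718753e+00 -4.85797302e-04]
```

View pics/wrist3.png

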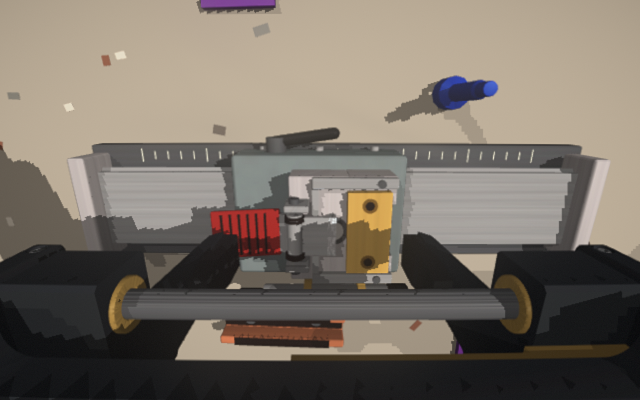

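View pics/s3z.png

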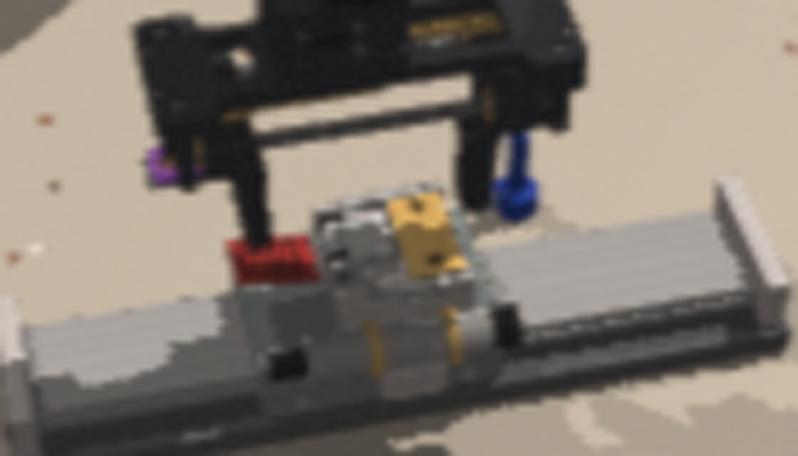

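```bash
cat > m.py <<'E'
import sys
from h import *
def meas(f,ztip=None):
    a=np.load(f); c=(a["K"],a["d"],a["C"]); im=a["im"]; hsv=cv2.cvtColor(im,cv2.COLOR_RGB2HSV)
    T=c[2]@np.linalg.inv(np.array(optics.camera_model("wrist")["T_tool_cam"])); Ti=np.linalg.inv(T); print("tcp",T[:3,3].round(1))
    for nm,lo,hi,z in(("brass",(15,110,110),(30,255,255),78),("red",(0,150,60),(6,255,255),77.6)):
        m=cv2.inRange(hsv,lo,hi); m[282:]=0; m=cv2.morphologyEx(m,cv2.MORPH_CLOSE,np.ones((5,5))); k,l,st,ce=cv2.connectedComponentsWithStats(m)
        for i in range(1,k):
            if st[i,4]>300:
                ct=cv2.findContours((l==i).astype(np.uint8),0,2)[0][0].reshape(-1,2)
                P=onplane(c,ct,z); q=(P-T[:3,3])@T[:3,:3]
                ys,xs=np.where(l==i); dp=depthpts(c,a["dep"],np.c_[xs,ys])
                print(nm,st[i],"tool x",q[:,0].min().round(1),q[:,0].max().round(1),"tool y",q[:,1].min().round(1),q[:,1].max().round(1),"wz",np.median(dp[:,2]).round(1),"rect",cv2.minAreaRect(P[:,:2].astype(np.float32)))
if __name__=="__main__": meas(sys.argv[1])
E
python3 m.py pics/wrist3.npz; python3 -c "
from h import *
for i in range(3): print(ctrl.sense()['position'])"
```

```text
tcp [562.3 -47.8  95.8]
brass [ 346  191   47   82 3312] tool x -23.3 28.7 tool y 15.2 41.4 wz 78.0 rect ((566.3909301757812, -19.68221664428711), (25.90978240966797, 52.21178436279297), 76.6491470336914)
red [ 211  209   70   48 2453] tool x -12.5 17.8 tool y -64.6 -24.6 wz 77.6 rect ((549.3037719726562, -90.13167572021484), (40.19397735595703, 29.70180320739746), 78.8583984375)
[562.29899186 -47.95004892  95.85635145]
[562.29899186 -47.95004892  95.85635145]
[562.29899186 -47.95004892  95.85635145]
```

Call:
{"api": "servo_tool", "payload": {
  "motion": [
    {"xyz": [0.0025, 0.0015, 0.003], "delta_rot": [0, 0, 0]},
    {"xyz": [0, 0, 0.005], "delta_rot": [0, 0, 0]},
    {"xyz": [0, 0, 0.003], "delta_rot": [0, 0, 0]},
    {"xyz": [0, 0, 0.001], "delta_rot": [0, 0, 0]},
    {"xyz": [0, 0, 0], "delta_rot": [0, 0, 0]},
    {"xyz": [0, 0, 0], "delta_rot": [0, 0, 0]}
  ]
}}

```text
t: 3.9
position: [559.3, -45.7, 82.5]
eef_rot: [-0.377, -3.119, -0.0]
force: [0.4, 0.9, 0.0]
gripper_width: 1.001
```

Call:
{"api": "servo_tool", "payload": {
  "motion": [
    {"xyz": [0, 0, 0.001], "delta_rot": [0, 0, 0]},
    {"xyz": [0, 0, 0.001], "delta_rot": [0, 0, 0]},
    {"xyz": [0, 0, 0], "delta_rot": [0, 0, 0]},
    {"xyz": [0, 0, 0], "delta_rot": [0, 0, 0]}
  ]
}}

```text
t: 4.23
position: [559.4, -45.7, 80.7]
eef_rot: [-0.377, -3.119, 0.0]
force: [0.0, -0.2, -0.6]
gripper_width: 1.001
```

Call:
{"api": "servo_tool", "payload": {
  "motion": [
    {"xyz": [0, 0, 0.001], "delta_rot": [0, 0, 0]},
    {"xyz": [0, 0, 0.001], "delta_rot": [0, 0, 0]},
    {"xyz": [0, 0, 0], "delta_rot": [0, 0, 0]},
    {"xyz": [0, 0, 0], "delta_rot": [0, 0, 0]}
  ]
}}

```text
t: 4.57
position: [559.6, -45.8, 78.9]
eef_rot: [0.377, 3.118, -0.0]
force: [0.1, 0.6, 2.1]
gripper_width: 1.001
```

Call:
{"api": "servo_tool", "payload": {
  "motion": [
    {"xyz": [0, 0, 0.001], "delta_rot": [0, 0, 0]},
    {"xyz": [0, 0, 0.001], "delta_rot": [0, 0, 0]},
    {"xyz": [0, 0, 0], "delta_rot": [0, 0, 0]},
    {"xyz": [0, 0, 0], "delta_rot": [0, 0, 0]}
  ]
}}

```text
t: 4.9
position: [559.6, -45.6, 76.8]
eef_rot: [0.377, 3.118, 0.0]
force: [0.6, 1.2, 2.7]
gripper_width: 1.001
```

Call:
{"api": "servo_tool", "payload": {
  "motion": [
    {"xyz": [0, 0, 0.001], "delta_rot": [0, 0, 0]},
    {"xyz": [0, 0, 0.001], "delta_rot": [0, 0, 0]},
    {"xyz": [0, 0, 0.001], "delta_rot": [0, 0, 0]},
    {"xyz": [0, 0, 0], "delta_rot": [0, 0, 0]},
    {"xyz": [0, 0, 0], "delta_rot": [0, 0, 0]}
  ]
}}

```text
t: 5.32
position: [559.7, -45.5, 73.9]
eef_rot: [0.377, 3.118, 0.0]
force: [1.6, 3.9, 5.1]
gripper_width: 1.001
```

```bash
python3 - <<'E'
from h import *
s=ctrl.sense(); print(s["t"],s["position"],s["force"],s["moment"])
im,dep,c=grab("wrist"); save(im,"wrist4"); np.savez("pics/wrist4.npz",im=im,dep=dep,K=c[0],d=c[1],C=c[2])
im,dep,c=grab("scene"); b=im[165:230,240:350]; cv2.imwrite("pics/s4z.png",cv2.resize(b,None,fx=7,fy=7,interpolation=cv2.INTER_CUBIC)[:,:,::-1])
E
python3 m.py pics/wrist4.npz
```

```text
5.3167 [559.68428319 -45.50846468  73.90046295] [1.63152467 3.9095315  5.11857732] [ 0.40815413 -0.07645832  0.02961641]
tcp [559.7 -45.5  73.9]
brass [ 347  208   52   74 3449] tool x -15.9 25.9 tool y 13.7 39.6 wz 78.0 rect ((561.1824951171875, -18.44472312927246), (25.644094467163086, 41.86060333251953), 76.50495910644531)
red [ 200  226   75   50 1977] tool x -12.4 16.0 tool y -62.4 -24.5 wz 73.6 rect ((547.5852661132812, -87.24642181396484), (37.87175369262695, 28.41153907775879), 76.27259063720703)
```

View pics/wrist4.png

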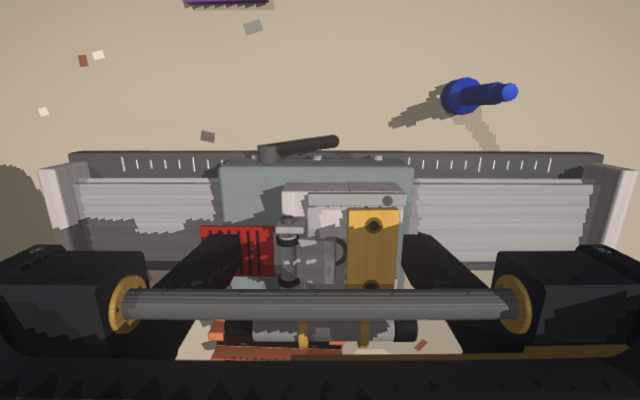

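View pics/s4z.png

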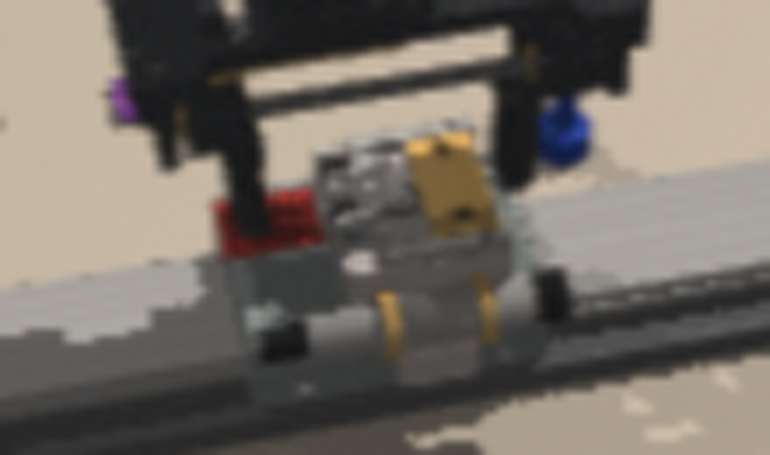

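Call:
{"api": "servo_tool", "payload": {
  "motion": [
    {"xyz": [0, 0, 0.001], "delta_rot": [0, 0, 0]},
    {"xyz": [0, 0, 0.001], "delta_rot": [0, 0, 0]},
    {"xyz": [0, 0, 0.001], "delta_rot": [0, 0, 0]},
    {"xyz": [0, 0, 0], "delta_rot": [0, 0, 0]},
    {"xyz": [0, 0, 0], "delta_rot": [0, 0, 0]}
  ]
}}

```text
t: 5.83
position: [559.7, -45.7, 71.0]
eef_rot: [0.377, 3.118, 0.0]
force: [1.4, 4.1, 7.1]
gripper_width: 1.0
```

```bash
python3 - <<'E'
from h import *
s=ctrl.sense(); print(s["t"],s["position"],s["force"],s["moment"])
im,dep,c=grab("wrist"); save(im,"wrist5"); np.savez("pics/wrist5.npz",im=im,dep=dep,K=c[0],d=c[1],C=c[2])
b=im[170:330,190:430]; cv2.imwrite("pics/w5z.png",cv2.resize(b,None,fx=3.3,fy=3.3,interpolation=cv2.INTER_CUBIC)[:,:,::-1])
T=c[2]@np.linalg.inv(np.array(optics.camera_model("wrist")["T_tool_cam"]))
for y in (245,260):
  for x in range(200,405,6):
    p=depthpts(c,dep,[[x,y]])[0]; q=(p-T[:3,3])@T[:3,:3]; print(x,q[1].round(1),p[2].round(1),end=" | ")
  print()
E
python3 m.py pics/wrist5.npz
```

```text
5.8333 [559.69117328 -45.67550042  71.00883198] [1.41849648 4.11353202 7.06435378] [ 0.3590779  -0.06744115 -0.01352767]
200 -57.5 87.6 | 206 -54.8 87.3 | 212 -51.8 87.6 | 218 -50.4 83.7 | 224 -47.0 84.8 | 230 -44.2 84.6 | 236 -44.2 75.0 | 242 -42.1 71.5 | 248 -38.7 72.1 | 254 -35.5 71.8 | 260 -32.2 72.4 | 266 -29.1 71.8 | 272 -25.9 72.2 | 278 -20.7 84.9 | 284 -17.6 86.6 | 290 -14.9 85.3 | 296 -12.0 84.8 | 302 -9.2 83.1 | 308 -6.2 84.6 | 314 -3.2 86.2 | 320 -0.4 85.6 | 326 2.5 87.4 | 332 5.4 86.8 | 338 9.3 71.6 | 344 12.4 72.4 | 350 14.9 78.6 | 356 18.1 77.4 | 362 20.9 78.8 | 368 24.2 77.8 | 374 27.2 78.2 | 380 30.2 78.5 | 386 33.1 78.9 | 392 36.6 77.2 | 398 39.7 77.1 | 404 43.4 75.4 | 
200 -53.1 99.5 | 206 -50.2 100.0 | 212 -47.8 99.4 | 218 -45.6 98.3 | 224 -45.2 92.1 | 230 -44.4 85.9 | 236 -44.5 76.3 | 242 -42.7 71.5 | 248 -39.5 71.2 | 254 -36.2 71.6 | 260 -32.6 73.1 | 266 -29.5 72.2 | 272 -26.1 72.9 | 278 -22.4 76.2 | 284 -18.2 84.1 | 290 -15.1 85.1 | 296 -12.3 83.5 | 302 -9.3 83.3 | 308 -6.3 84.4 | 314 -3.3 84.6 | 320 -0.4 86.3 | 326 2.6 86.7 | 332 5.5 86.6 | 338 9.3 72.5 | 344 12.6 72.0 | 350 15.2 78.3 | 356 18.3 78.3 | 362 21.5 77.7 | 368 24.3 79.4 | 374 27.6 78.1 | 380 30.5 79.4 | 386 33.9 78.1 | 392 36.8 78.8 | 398 48.5 49.5 | 404 43.8 76.1 | 
tcp [559.7 -45.7  71. ]
brass [ 348  209   53   73 3448] tool x -14.1 26.3 tool y 13.9 39.7 wz 78.0 rect ((560.1998291015625, -18.10616683959961), (25.70248031616211, 40.43169021606445), 76.60210418701172)
red [ 203  225   73   53 1970] tool x -11.8 17.7 tool y -59.3 -24.0 wz 71.8 rect ((546.8988647460938, -85.50562286376953), (36.27892303466797, 28.61195182800293), 73.82023620605469)
```

View pics/w5z.png

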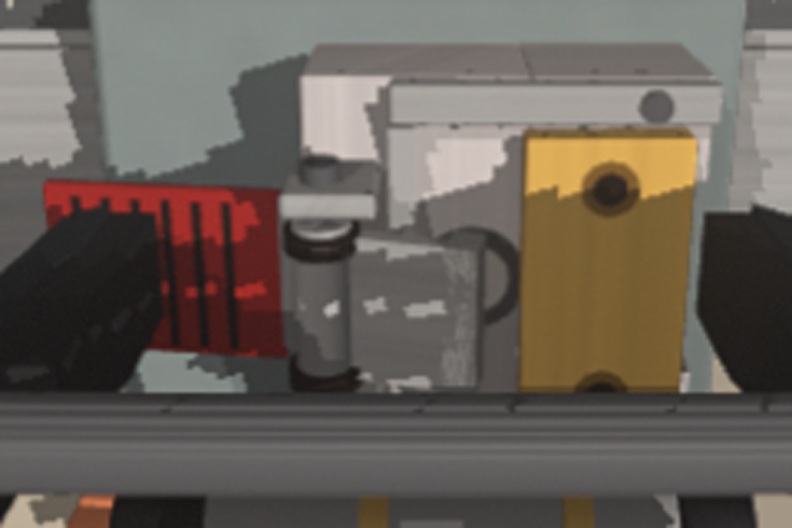

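The pad at (375,240) hasn't moved and is 4 mm clear of the right finger. The nose has risen about 5 mm. I'll press a little further, then start the push by closing the fingers and shifting the hand together.

Call:
{"api": "servo_tool", "payload": {
  "motion": [
    {"xyz": [0, 0, 0.001], "delta_rot": [0, 0, 0]},
    {"xyz": [0, 0, 0.001], "delta_rot": [0, 0, 0]},
    {"xyz": [0, 0, 0], "delta_rot": [0, 0, 0]},
    {"xyz": [0, 0, 0], "delta_rot": [0, 0, 0]}
  ]
}}

```text
t: 6.22
position: [559.8, -45.8, 69.1]
eef_rot: [0.377, 3.118, -0.0]
force: [0.5, 4.1, 7.6]
gripper_width: 0.998
```

Call:
{"api": "servo_tool", "payload": {
  "motion": [
    {"xyz": [0, -0.001, 0], "delta_rot": [0, 0, 0]},
    {"xyz": [0, -0.001, 0], "delta_rot": [0, 0, 0]},
    {"xyz": [0, -0.001, 0], "delta_rot": [0, 0, 0]},
    {"xyz": [0, -0.001, 0], "delta_rot": [0, 0, 0]},
    {"xyz": [0, 0, 0], "delta_rot": [0, 0, 0]},
    {"xyz": [0, 0, 0], "delta_rot": [0, 0, 0]}
  ],
  "grip": 0.82,
  "newtons": 20
}}

```text
t: 6.72
position: [558.9, -49.6, 69.1]
eef_rot: [0.378, 3.118, 0.001]
force: [0.7, 3.2, 6.7]
gripper_width: 0.913
```

```bash
cat > look.py <<'E'
import sys
from h import *
n=sys.argv[1]
s=ctrl.sense(); print(s["t"],s["position"].round(1),s["force"].round(1),s["moment"].round(2),s["gripper_width"]*88)
im,dep,c=grab("wrist"); np.savez(f"pics/wrist{n}.npz",im=im,dep=dep,K=c[0],d=c[1],C=c[2])
b=im[170:330,190:430]; cv2.imwrite(f"pics/w{n}z.png",cv2.resize(b,None,fx=3.3,fy=3.3,interpolation=cv2.INTER_CUBIC)[:,:,::-1])
T=c[2]@np.linalg.inv(np.array(optics.camera_model("wrist")["T_tool_cam"]))
for y in (245,260):
  for x in range(230,405,6):
    p=depthpts(c,dep,[[x,y]])[0]; q=(p-T[:3,3])@T[:3,:3]; print(x,q[1].round(1),p[2].round(1),end=" | ")
  print()
import m; m.meas(f"pics/wrist{n}.npz")
E
python3 look.py 6
```

```text
6.7167 [558.9 -49.6  69.1] [0.7 3.2 6.7] [ 0.17 -0.09 -0.02] 80.37823045882071
230 -44.4 82.1 | 236 -41.3 82.6 | 242 -40.3 75.7 | 248 -39.1 68.8 | 254 -35.6 69.7 | 260 -32.2 70.7 | 266 -28.7 71.9 | 272 -25.7 71.3 | 278 -22.3 72.9 | 284 -17.8 83.1 | 290 -14.6 85.7 | 296 -11.7 86.9 | 302 -8.9 85.7 | 308 -6.2 83.4 | 314 -3.2 84.8 | 320 -0.4 84.8 | 326 2.5 84.9 | 332 5.4 84.7 | 338 8.3 84.6 | 344 11.1 84.6 | 350 14.8 77.8 | 356 17.7 78.1 | 362 20.7 78.7 | 368 23.8 78.3 | 374 26.9 77.6 | 380 29.6 79.0 | 386 32.7 78.8 | 392 36.1 77.4 | 398 38.8 78.5 | 404 40.4 83.0 | 
230 -41.4 92.9 | 236 -40.3 87.8 | 242 -40.6 76.8 | 248 -39.6 69.2 | 254 -36.3 69.0 | 260 -32.8 70.0 | 266 -29.3 71.6 | 272 -26.1 71.1 | 278 -22.7 72.5 | 284 -19.3 73.8 | 290 -15.0 84.6 | 296 -12.0 84.7 | 302 -9.2 83.6 | 308 -6.2 83.7 | 314 -3.3 84.9 | 320 -0.4 85.7 | 326 2.5 86.4 | 332 5.3 88.4 | 338 8.1 89.1 | 344 11.4 83.6 | 350 14.9 78.7 | 356 18.0 78.6 | 362 21.2 77.5 | 368 24.3 77.6 | 374 27.1 78.8 | 380 30.2 78.5 | 386 33.3 78.3 | 392 36.7 77.3 | 398 39.7 77.7 | 404 39.7 87.5 | 
tcp [558.9 -49.6  69.1]
brass [ 348  210   54   72 3328] tool x -12.9 26.4 tool y 13.5 39.3 wz 78.0 rect ((558.5316162109375, -22.361419677734375), (25.86928367614746, 39.29017639160156), 76.0108871459961)
red [ 213  224   72   55 2099] tool x -11.3 19.0 tool y -53.6 -19.2 wz 70.6 rect ((546.4959716796875, -83.93408203125), (36.2557373046875, 28.274660110473633), 72.13495635986328)
```

View pics/w6z.png

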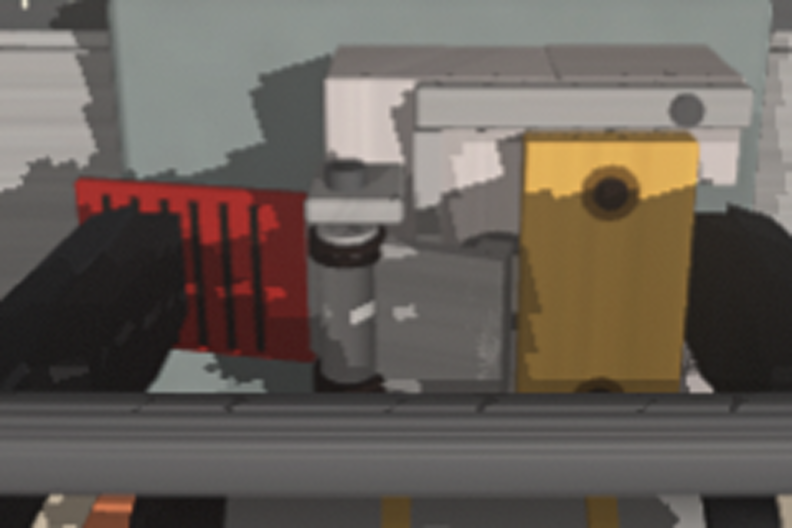

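The pad has moved about 4 mm with the finger. The nose is up and still clear of the pad's inner edge, and the plate is held down. I'll carry on pushing.

Call:
{"api": "servo_tool", "payload": {
  "motion": [
    {"xyz": [0, -0.0007, 0], "delta_rot": [0, 0, 0]},
    {"xyz": [0, -0.0007, 0], "delta_rot": [0, 0, 0]},
    {"xyz": [0, -0.0006, 0], "delta_rot": [0, 0, 0]},
    {"xyz": [0, 0, 0], "delta_rot": [0, 0, 0]},
    {"xyz": [0, 0, 0], "delta_rot": [0, 0, 0]}
  ],
  "grip": 0.68
}}

```text
t: 7.18
position: [558.2, -51.8, 68.9]
eef_rot: [0.378, 3.118, -0.0]
force: [0.1, 0.4, 6.1]
gripper_width: 0.842
```

Call:
{"api": "servo_tool", "payload": {
  "motion": [
    {"xyz": [0, -0.0007, 0], "delta_rot": [0, 0, 0]},
    {"xyz": [0, -0.0007, 0], "delta_rot": [0, 0, 0]},
    {"xyz": [0, -0.0006, 0], "delta_rot": [0, 0, 0]},
    {"xyz": [0, 0, 0], "delta_rot": [0, 0, 0]},
    {"xyz": [0, 0, 0], "delta_rot": [0, 0, 0]}
  ],
  "grip": 0.55
}}

```text
t: 7.6
position: [557.7, -53.7, 68.9]
eef_rot: [0.378, 3.118, 0.0]
force: [-1.0, -0.4, 5.3]
gripper_width: 0.772
```

```bash
python3 look.py 7
```

```text
7.6 [557.7 -53.7  68.9] [-1.  -0.4  5.3] [-0.25 -0.03 -0.02] 67.93935631249566
230 -43.2 85.4 | 236 -40.9 83.4 | 242 -38.6 81.5 | 248 -35.5 82.1 | 254 -34.9 72.4 | 260 -32.4 69.4 | 266 -29.0 70.5 | 272 -26.0 69.5 | 278 -22.6 70.4 | 284 -19.2 72.0 | 290 -16.2 71.3 | 296 -11.7 86.0 | 302 -8.8 86.8 | 308 -6.0 86.0 | 314 -3.3 83.5 | 320 -0.4 84.4 | 326 2.5 84.7 | 332 5.4 84.8 | 338 8.3 83.6 | 344 11.1 84.2 | 350 14.0 84.1 | 356 17.6 78.9 | 362 20.9 77.3 | 368 23.8 77.9 | 374 26.9 77.3 | 380 29.8 77.9 | 386 32.8 78.2 | 392 34.6 82.7 | 398 37.4 83.2 | 404 40.5 82.4 | 
230 -40.1 96.8 | 236 -37.1 97.7 | 242 -35.3 94.8 | 248 -34.3 88.5 | 254 -34.2 77.4 | 260 -32.9 69.5 | 266 -29.4 70.7 | 272 -26.2 70.4 | 278 -22.9 71.1 | 284 -19.7 71.1 | 290 -16.3 72.1 | 296 -12.0 85.0 | 302 -9.0 85.5 | 308 -6.2 84.6 | 314 -3.3 84.0 | 320 -0.4 84.5 | 326 2.5 85.4 | 332 5.4 86.4 | 338 8.2 87.3 | 344 11.0 87.9 | 350 13.7 89.1 | 356 18.0 78.1 | 362 21.1 78.1 | 368 24.2 77.5 | 374 27.2 77.9 | 380 30.2 78.2 | 386 33.5 77.4 | 392 33.8 87.9 | 398 35.1 93.1 | 404 36.4 97.5 | 
tcp [557.7 -53.7  68.9]
brass [ 336  210   54   72 2569] tool x -12.7 26.5 tool y 7.5 33.6 wz 78.0 rect ((555.8173828125, -32.09501647949219), (26.107616424560547, 39.19331741333008), 76.0240478515625)
red [ 222  224   71   56 1911] tool x -11.7 19.1 tool y -49.2 -15.0 wz 70.4 rect ((546.3450927734375, -83.76519012451172), (36.19450378417969, 28.283649444580078), 71.48749542236328)
```

View pics/w7z.png

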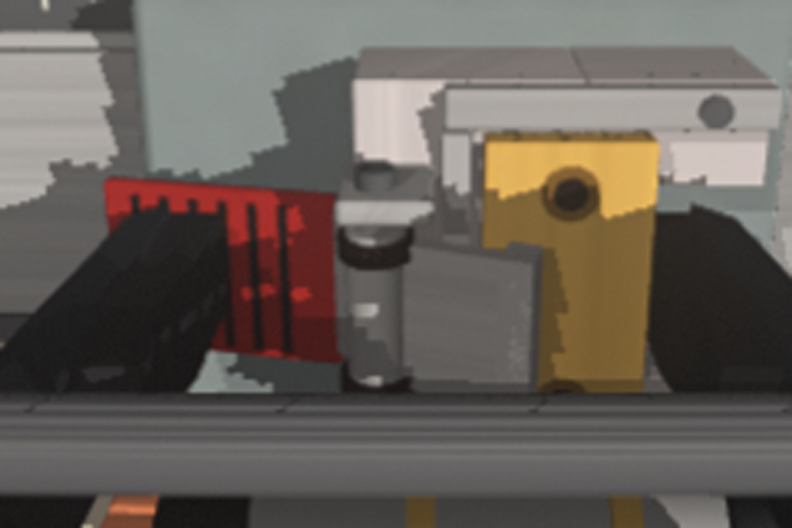

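The pad is now under the raised nose with about 3 mm to go. I'll finish with small hand shifts and watch the force.

Call:
{"api": "servo_tool", "payload": {
  "motion": [
    {"xyz": [0, -0.0007, 0], "delta_rot": [0, 0, 0]},
    {"xyz": [0, -0.0007, 0], "delta_rot": [0, 0, 0]},
    {"xyz": [0, -0.0006, 0], "delta_rot": [0, 0, 0]},
    {"xyz": [0, 0, 0], "delta_rot": [0, 0, 0]},
    {"xyz": [0, 0, 0], "delta_rot": [0, 0, 0]}
  ]
}}

```text
t: 8.07
position: [557.4, -54.6, 69.1]
eef_rot: [0.378, 3.118, 0.002]
force: [0.8, 3.4, 7.6]
gripper_width: 0.772
```

Call:
{"api": "servo_tool", "payload": {
  "motion": [
    {"xyz": [0, -0.0005, 0], "delta_rot": [0, 0, 0]},
    {"xyz": [0, 0, 0], "delta_rot": [0, 0, 0]},
    {"xyz": [0, 0, 0], "delta_rot": [0, 0, 0]}
  ]
}}

```text
t: 8.32
position: [557.4, -55.1, 69.1]
eef_rot: [0.378, 3.118, 0.003]
force: [1.3, 3.6, 7.8]
gripper_width: 0.776
```

Call:
{"api": "servo_tool", "payload": {
  "motion": [
    {"xyz": [0, -0.0005, 0], "delta_rot": [0, 0, 0]},
    {"xyz": [0, 0, 0], "delta_rot": [0, 0, 0]},
    {"xyz": [0, 0, 0], "delta_rot": [0, 0, 0]}
  ]
}}

```text
t: 8.57
position: [557.2, -55.5, 69.1]
eef_rot: [0.378, 3.118, 0.003]
force: [1.9, 3.3, 6.8]
gripper_width: 0.773
```

```bash
python3 look.py 8 | grep -v '|'
```

```text
8.5667 [557.2 -55.5  69.1] [1.9 3.3 6.8] [ 0.44 -0.15  0.01] 67.98148326995017
tcp [557.2 -55.5  69.1]
brass [ 337  210   53   72 2412] tool x -12.9 26.4 tool y 7.9 33.4 wz 78.0 rect ((555.5612182617188, -33.871246337890625), (25.548776626586914, 39.281410217285156), 76.1255111694336)
red [ 224  225   72   54 2097] tool x -11.2 18.5 tool y -47.9 -13.3 wz 70.6 rect ((546.3710327148438, -84.45225524902344), (34.64990997314453, 29.615886688232422), 75.85692596435547)
```

View pics/w8z.png

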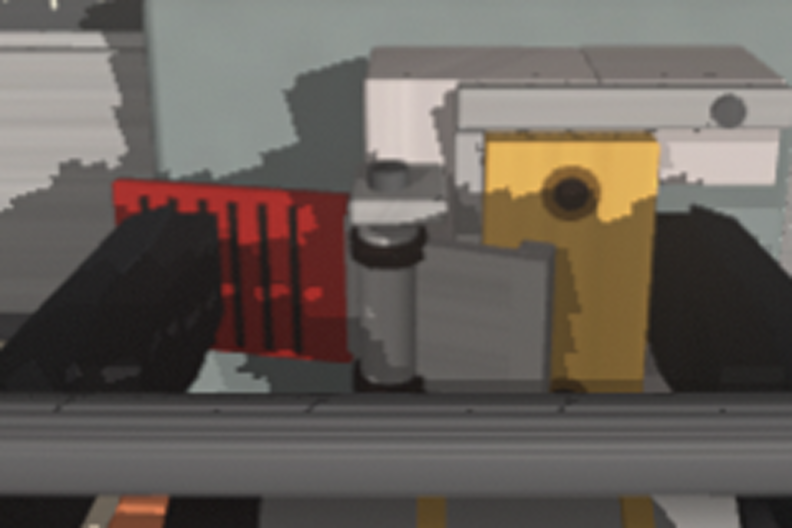

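There's still a thin dark gap between the stop, at about zoom x=478, and the pad edge at 486. I'll keep pushing.

Call:
{"api": "servo_tool", "payload": {
  "motion": [
    {"xyz": [0, -0.0005, 0], "delta_rot": [0, 0, 0]},
    {"xyz": [0, -0.0003, 0], "delta_rot": [0, 0, 0]},
    {"xyz": [0, 0, 0], "delta_rot": [0, 0, 0]},
    {"xyz": [0, 0, 0], "delta_rot": [0, 0, 0]}
  ]
}}

```text
t: 8.95
position: [557.2, -55.9, 69.0]
eef_rot: [0.378, 3.118, 0.004]
force: [2.3, 5.8, 6.4]
gripper_width: 0.777
```

Call:
{"api": "servo_tool", "payload": {
  "motion": [
    {"xyz": [0, -0.0005, 0], "delta_rot": [0, 0, 0]},
    {"xyz": [0, 0, 0], "delta_rot": [0, 0, 0]},
    {"xyz": [0, 0, 0], "delta_rot": [0, 0, 0]}
  ]
}}

```text
t: 9.2
position: [557.2, -55.9, 69.1]
eef_rot: [0.378, 3.118, 0.005]
force: [3.3, 6.9, 6.5]
gripper_width: 0.775
```

Call:
{"api": "servo_tool", "payload": {
  "motion": [
    {"xyz": [0, -0.0005, 0], "delta_rot": [0, 0, 0]},
    {"xyz": [0, 0, 0], "delta_rot": [0, 0, 0]},
    {"xyz": [0, 0, 0], "delta_rot": [0, 0, 0]}
  ]
}}

```text
t: 9.45
position: [557.1, -55.9, 69.0]
eef_rot: [0.378, 3.117, 0.006]
force: [3.7, 9.1, 6.1]
gripper_width: 0.777
```

Call:
{"api": "servo_tool", "payload": {
  "motion": [
    {"xyz": [0, -0.0005, 0], "delta_rot": [0, 0, 0]},
    {"xyz": [0, -0.0005, 0], "delta_rot": [0, 0, 0]},
    {"xyz": [0, 0, 0], "delta_rot": [0, 0, 0]},
    {"xyz": [0, 0, 0], "delta_rot": [0, 0, 0]}
  ]
}}

```text
t: 9.78
position: [557.1, -56.0, 69.1]
eef_rot: [0.378, 3.117, 0.008]
force: [5.7, 12.2, 6.7]
gripper_width: 0.777
```

```bash
python3 look.py 9
python3 - <<'E'
from h import *
a=np.load("pics/wrist9.npz"); c=(a["K"],a["d"],a["C"])
im=a["im"][195:260,310:415]; cv2.imwrite("pics/w9zz.png",cv2.resize(im,None,fx=7.5,fy=7.5,interpolation=cv2.INTER_CUBIC)[:,:,::-1])
E
```

```text
9.7833 [557.1 -56.   69.1] [ 5.7 12.2  6.7] [ 1.92 -0.72 -0.05] 68.36598211847323
230 -42.8 86.6 | 236 -41.3 82.2 | 242 -38.5 81.8 | 248 -35.6 81.6 | 254 -34.7 73.1 | 260 -32.5 69.2 | 266 -29.0 70.3 | 272 -26.0 69.4 | 278 -22.4 72.1 | 284 -19.4 70.9 | 290 -16.2 71.4 | 296 -12.7 74.3 | 302 -8.9 85.8 | 308 -6.0 86.3 | 314 -3.2 87.0 | 320 -0.4 83.0 | 326 2.5 84.4 | 332 5.4 83.6 | 338 8.2 84.9 | 344 11.1 85.0 | 350 13.9 85.2 | 356 17.0 84.1 | 362 20.7 78.5 | 368 23.8 78.2 | 374 26.9 77.7 | 380 29.9 78.1 | 386 32.7 79.0 | 392 34.6 83.1 | 398 37.6 83.0 | 404 40.6 82.6 | 
230 -40.1 96.5 | 236 -37.0 98.2 | 242 -35.1 95.8 | 248 -34.4 88.2 | 254 -34.5 76.3 | 260 -33.1 68.4 | 266 -29.6 69.6 | 272 -26.3 70.3 | 278 -23.0 70.6 | 284 -19.7 71.1 | 290 -16.4 71.2 | 296 -13.0 73.3 | 302 -9.2 84.0 | 308 -6.2 84.8 | 314 -3.3 82.9 | 320 -0.4 84.4 | 326 2.6 84.2 | 332 5.5 84.2 | 338 8.2 86.8 | 344 11.0 87.7 | 350 13.8 88.8 | 356 16.7 87.9 | 362 21.1 78.0 | 368 24.3 77.5 | 374 27.3 77.8 | 380 30.4 78.0 | 386 33.7 77.2 | 392 33.8 88.2 | 398 34.9 94.3 | 404 36.3 98.3 | 
tcp [557.1 -56.   69.1]
brass [ 337  210   53   72 2380] tool x -12.9 26.4 tool y 8.0 33.7 wz 78.0 rect ((555.5223388671875, -34.24541473388672), (25.762468338012695, 39.320106506347656), 76.04212951660156)
red [ 225  225   72   55 2129] tool x -11.8 18.6 tool y -47.4 -12.8 wz 70.5 rect ((546.41162109375, -84.42585754394531), (36.413639068603516, 28.503173828125), 72.2584457397461)
```

View pics/w9zz.png

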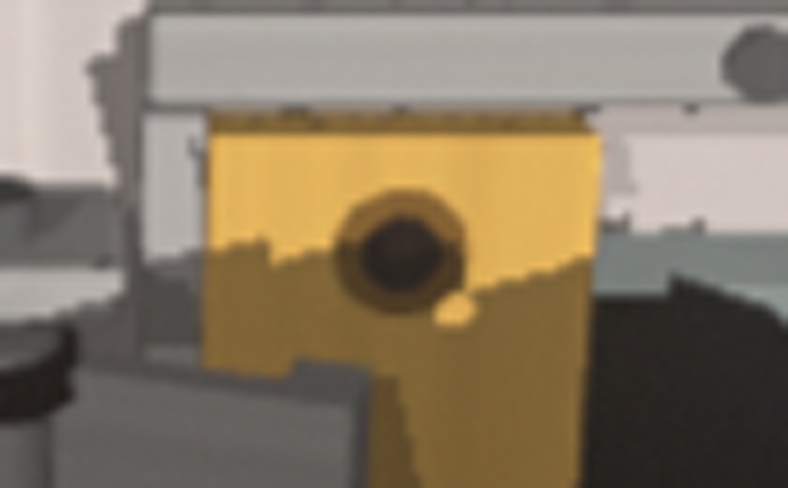

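The pad's inner edge is now flush on the stop: no gap at zoom x≈205, the position has stopped changing, and the push force climbed to 12 N. I'll ease the push off first, then lift slowly so the clip closes.

Call:
{"api": "servo_tool", "payload": {
  "motion": [
    {"xyz": [0, 0.001, 0], "delta_rot": [0, 0, 0]},
    {"xyz": [0, 0.001, 0], "delta_rot": [0, 0, 0]},
    {"xyz": [0, 0.0007, 0], "delta_rot": [0, 0, 0]},
    {"xyz": [0, 0, 0], "delta_rot": [0, 0, 0]},
    {"xyz": [0, 0, 0], "delta_rot": [0, 0, 0]}
  ]
}}

```text
t: 10.25
position: [557.1, -55.8, 69.0]
eef_rot: [0.377, 3.118, 0.002]
force: [1.9, 2.9, 6.3]
gripper_width: 0.775
```

```bash
python3 look.py 10 |grep -v '|'
```

```text
10.25 [557.1 -55.8  69. ] [1.9 2.9 6.3] [ 0.22 -0.15  0.04] 68.21431652009635
tcp [557.1 -55.8  69. ]
brass [ 337  210   53   72 2389] tool x -12.8 26.5 tool y 7.9 33.6 wz 78.0 rect ((555.3936157226562, -34.230323791503906), (25.766624450683594, 39.09589767456055), 75.37369537353516)
red [ 225  225   72   55 2148] tool x -11.7 18.5 tool y -47.6 -12.8 wz 70.5 rect ((546.4027709960938, -84.26029968261719), (36.50831604003906, 28.365726470947266), 72.12024688720703)
```

View pics/w10z.png

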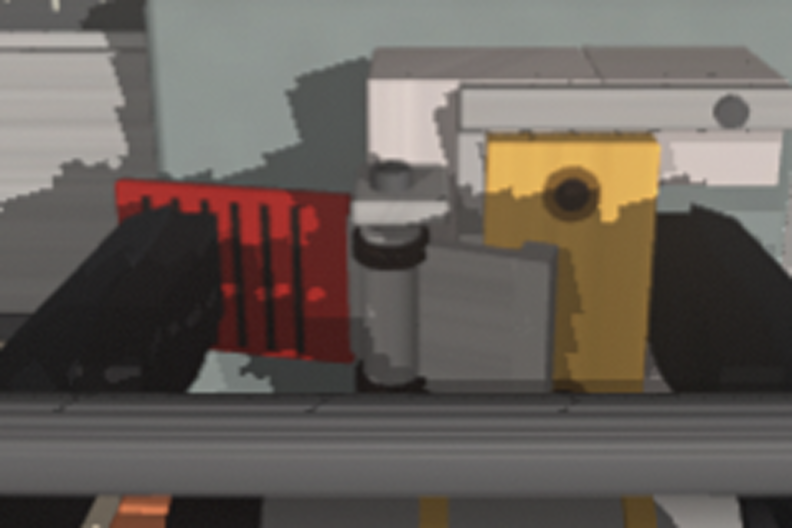

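Call:
{"api": "servo_tool", "payload": {
  "motion": [
    {"xyz": [0, 0.0007, 0], "delta_rot": [0, 0, 0]},
    {"xyz": [0, 0, -0.001], "delta_rot": [0, 0, 0]},
    {"xyz": [0, 0, -0.001], "delta_rot": [0, 0, 0]},
    {"xyz": [0, 0, -0.001], "delta_rot": [0, 0, 0]},
    {"xyz": [0, 0, -0.001], "delta_rot": [0, 0, 0]},
    {"xyz": [0, 0, -0.001], "delta_rot": [0, 0, 0]},
    {"xyz": [0, 0, -0.001], "delta_rot": [0, 0, 0]},
    {"xyz": [0, 0, 0], "delta_rot": [0, 0, 0]},
    {"xyz": [0, 0, 0], "delta_rot": [0, 0, 0]}
  ]
}}

```text
t: 11.05
position: [556.3, -55.5, 74.3]
eef_rot: [-0.377, -3.117, -0.001]
force: [-0.9, 1.5, 1.9]
gripper_width: 0.771
```

```bash
python3 look.py 11 |grep -v '|'
```

```text
11.05 [556.3 -55.5  74.3] [-0.9  1.5  1.9] [0.13 0.13 0.01] 67.8858925121122
tcp [556.3 -55.5  74.3]
brass [ 336  209   51   73 2376] tool x -16.1 25.2 tool y 7.8 33.5 wz 77.9 rect ((556.8052978515625, -34.398155212402344), (25.730741500854492, 41.25981903076172), 76.178955078125)
red [ 220  228   74   50 1954] tool x -13.8 14.7 tool y -52.3 -14.8 wz 73.8 rect ((547.8786010742188, -87.95156860351562), (37.543392181396484, 28.565277099609375), 76.2527084350586)
```

View pics/w11z.png

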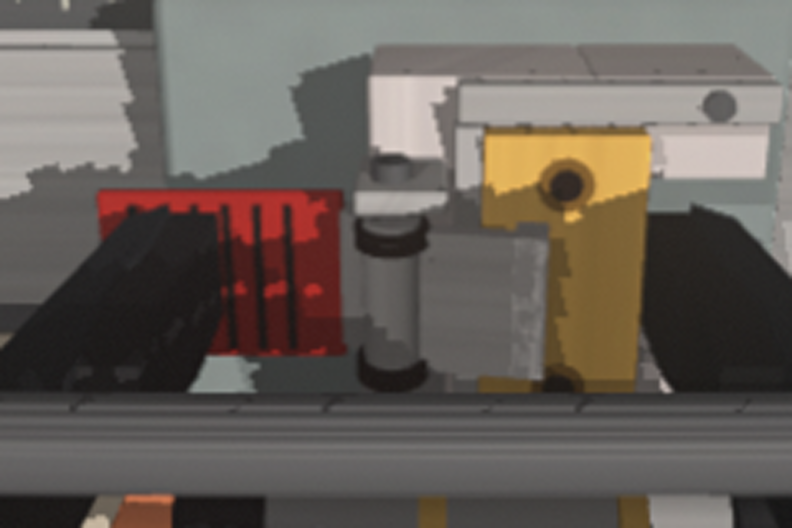

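The clip has settled on the pad and the pad still sits flush. I'll take the finger 1 mm off the pad edge and lift away.

Call:
{"api": "servo_tool", "payload": {
  "motion": [
    {"xyz": [0, 0.001, 0], "delta_rot": [0, 0, 0]},
    {"xyz": [0, 0.001, -0.001], "delta_rot": [0, 0, 0]},
    {"xyz": [0, 0, -0.002], "delta_rot": [0, 0, 0]},
    {"xyz": [0, 0, -0.004], "delta_rot": [0, 0, 0]},
    {"xyz": [0, 0, -0.008], "delta_rot": [0, 0, 0]},
    {"xyz": [0, 0, -0.015], "delta_rot": [0, 0, 0]},
    {"xyz": [0, 0, -0.02], "delta_rot": [0, 0, 0]},
    {"xyz": [-0.01, 0, -0.025], "delta_rot": [0, 0, 0]},
    {"xyz": [-0.01, 0, -0.025], "delta_rot": [0, 0, 0]},
    {"xyz": [0, 0, -0.01], "delta_rot": [0, 0, 0]}
  ]
}}

```text
t: 11.93
position: [580.0, -59.7, 189.6]
eef_rot: [0.377, 3.111, -0.002]
force: [-0.7, -0.8, 0.3]
gripper_width: 0.777
```

Call:
{"api": "servo_tool", "payload": {
  "motion": [
    {"xyz": [0, 0, 0], "delta_rot": [0, 0, 0]},
    {"xyz": [0, 0, 0], "delta_rot": [0, 0, 0]},
    {"xyz": [0, 0, 0], "delta_rot": [0, 0, 0]}
  ]
}}

```text
t: 12.18
position: [575.4, -58.2, 183.0]
eef_rot: [-0.377, -3.116, -0.001]
force: [-0.6, 0.2, -0.5]
gripper_width: 0.774
```

```bash
python3 look.py 12 |grep -v '|'
python3 - <<'E'
from h import *
a=np.load("pics/wrist12.npz"); c=(a["K"],a["d"],a["C"])
b=a["im"][90:235,215:400]; cv2.imwrite("pics/w12zz.png",cv2.resize(b,None,fx=4,fy=4,interpolation=cv2.INTER_CUBIC)[:,:,::-1])
T=c[2]@np.linalg.inv(np.array(optics.camera_model("wrist")["T_tool_cam"]))
for x in range(225,375,4):
    p=depthpts(c,a["dep"],[[x,172]])[0]; print(x,((p-T[:3,3])@T[:3,:3])[1].round(1),p[2].round(1),end=" | ")
E
```

```text
12.1833 [575.4 -58.2 183. ] [-0.6  0.2 -0.5] [0.02 0.04 0.03] 68.15382791372568
tcp [575.4 -58.2 183. ]
brass [ 327  147   32   60 1375] tool x -8.7 43.2 tool y 5.9 31.9 wz 77.9 rect ((562.8275146484375, -35.651668548583984), (25.698482513427734, 52.10935974121094), 75.6278305053711)
red [ 256  160   45   33 1432] tool x 4.0 32.2 tool y -55.0 -17.3 wz 73.9 rect ((548.8688354492188, -88.87708282470703), (37.746273040771484, 28.149152755737305), 76.15213012695312)
225 -96.7 31.8 | 229 -92.8 31.2 | 233 -88.4 32.3 | 237 -84.7 31.1 | 241 -80.2 32.5 | 245 -76.3 32.0 | 249 -72.6 30.4 | 253 -68.0 32.8 | 257 -55.2 73.4 | 261 -51.7 73.4 | 265 -48.1 74.5 | 269 -44.5 74.7 | 273 -41.1 74.7 | 277 -37.7 73.7 | 281 -34.2 74.2 | 285 -30.7 74.3 | 289 -27.3 73.2 | 293 -23.7 74.2 | 297 -20.2 75.3 | 301 -16.8 74.0 | 305 -12.9 82.5 | 309 -9.4 85.7 | 313 -6.1 84.7 | 317 -2.8 82.5 | 321 0.6 82.3 | 325 3.9 82.9 | 329 7.2 84.7 | 333 10.6 83.7 | 337 13.9 84.9 | 341 17.7 77.5 | 345 21.1 78.2 | 349 24.6 77.8 | 353 28.1 77.3 | 357 35.0 50.0 | 361 38.8 50.2 | 365 42.6 49.8 | 369 46.3 50.5 | 373 50.1 50.5 |
```

View pics/w12zz.png

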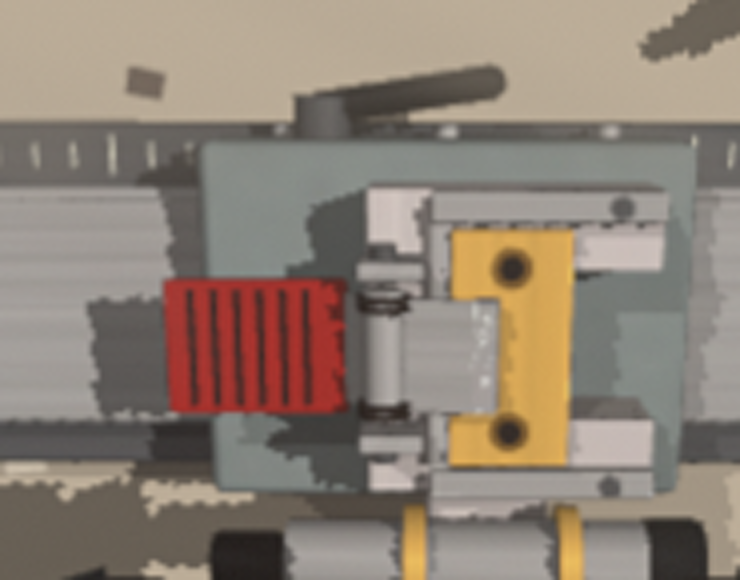

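Run:
```python
from h import *
a=np.load("pics/top0.npz")["im"]; im,_,_=grab("top"); save(im,"top_end")
s=ctrl.sense(); print(s["force"],np.abs(s["qvel"]).max())
order.finish_job()
```

```text
[0.31296225 0.73570223 0.33863488] 0.007490219242247613
the job is handed in; nothing more can be done
```

View pics/top_end.png

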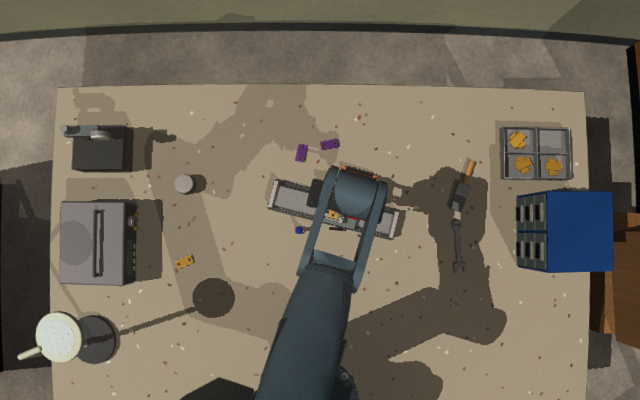

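The pad is loaded and the job is handed in, at about 12.3 s of the 45 s allowed. One fingertip held the thumb plate down until the pad was home, while the other pushed the pad under the raised nose and onto the stop. I then eased off the push, let the clip close on the pad, and lifted the hand about 110 mm clear.

**Pad home:** when the pad reached the stop, the hand stopped moving while the sideways force on it rose to about 12–13 N, partly friction at the plate. The last close-up shows the pad's inner edge flush on the stop across its width and the nose resting on the pad.

**Hand clear:** the wrist force was near zero, within noise, at the end.

**Other objects:** the final top view shows the tin, gauge pin, spare pad, brush and spanner where they were. The arm hid most of the carriage and the shoe in that view; I gave the shoe no separate check.

**Disagreements:**
- My camera estimate puts the pad's origin at carriage y = 14 mm, not the nominal 13 mm. That is within the roughly 2 mm calibration error, so I relied on the force and the flush edge.
- One move call was refused for a missing key. Nothing moved, and I sent it again in full.

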